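# Load the sample carrier and hold the analyser hood at its balance point

## Task

Stand the two tall bottles that are out on the bench upright in the carrier, one to a free cell, and leave them there. Then lift the analyser's sprung hood past its balance point, where the spring starts to carry it open, ease it back to just below that point (within about fifteen degrees) and finish while still holding it there, so that I can lower the carrier in and it will close by itself afterwards. Leave the carrier, the bottle already in it and everything else where they stand.

Things in the scene. Friction and masses are not known exactly. Their poses are not given: they have to be found in the camera images.
- bottle_a: Tall slim amber glass sample bottle with a narrower black cap, to be put into the carrier: body diameter 36, 100 tall overall, mass 70 to 160 g; the full diameter runs from 5 to 60 above its underside (white paper band round it), then a shoulder and a cap 18 in diameter and 16 tall. Origin at the centre of its underside, z up along its axis. Standing free on the bench at the start.
- bottle_b: Second tall slim amber glass sample bottle with a narrower black cap, to be put into the carrier: body diameter 36, 100 tall overall, mass 70 to 160 g; the full diameter runs from 5 to 60 above its underside (white paper band round it), then a shoulder and a cap 18 in diameter and 16 tall. Origin at the centre of its underside, z up along its axis. Standing free on the bench at the start.
- carrier: Grey open carrier standing loose on the bench, 132 x 132 outside, 45 tall, mass 0.9 kg, divided by a cross into 2 x 2 square cells, each 54 x 54 inside; all walls 8 thick, the dividing cross only 39 high. Cell centres at x, y = +-31 in its frame; cell floor 8 above the bench, cell depth 37. Origin at the centre of its underside, z up, x and y along its sides. One cell holds a bottle already, the other three are free.
- stored: The bottle already in one cell of the carrier, same shape as the tall ones on the bench (diameter 36, 100 tall, underside 8 above the bench); origin at the centre of its underside. Stays there.
- analyser: White bench-top analyser, fixed: an open-topped tub 230 (x) x 250 (y) x 115 high, with a rear housing behind it (+x side, 70 deep, 100 high), covered by the hood. Origin at the centre of the tub's underside on the bench; its x axis points level from the hood's front edge to the hinge side, away from the robot, and its y along the hinge.
- hood (a joint): Angle of the analyser's hood: 0 closed (start), grows as the front edge rises; stop at 1.25 rad. White shell 250 wide (y), 235 deep, 22 high, hinged along its far edge. Spring and weight balance at 0.85 rad (49 degrees): below that it falls shut by itself, above that it swings open by itself. Lifting at the handle takes about 3.5 N at first, less than 2 N near the balance; it has hardly any friction and never stays put near the balance.
- hood_hinge (a point): Point on the hood's hinge line, in the middle of its width; 110 along +x of the analyser's origin and 115.5 above the bench. The hinge line runs along the analyser's y axis.
- hood_handle (a point): Middle of the hood's handle: a round steel bar, diameter 14, 124 long, parallel to the hinge, on two posts (diameter 14, 110 apart, so 96 clear between them) on top of the shell near its front edge. With the hood closed it is 195 from the hinge towards the robot and 65 above it, with 36 clear between bar and shell. Its frame turns with the hood.
- jar_a: Bystander: squat amber glass jar with a black cap, diameter 54, 55 tall; origin at the centre of its underside, z up. Stays where it is.
- jar_b: Bystander: squat amber glass jar with a black cap, diameter 54, 55 tall; origin at the centre of its underside, z up. Stays where it is.
- beaker: Bystander: empty glass beaker, diameter 68, 85 tall; origin at the centre of its underside.
- spatula: Bystander: spatula lying on the bench, 170 long; origin under it.
- tape: Bystander: flat roll of paper tape, outer diameter 84, 22 tall; origin at the centre of its underside.

How it is judged:
By the outcome, as a careful person would: the job done as asked, in the order asked, and still so for the second after the job is handed in, while the arm keeps its last pose, push and grip.
It also fails if it takes over 72 s, if anything falls off the work surface, if the arm or the gripper's body presses on something with over 40 N, if the wrist force passes 120 N, or if a joint passes its speed limit or range.

## Robot

A 6-joint arm with a two-finger parallel gripper is mounted at the origin on the work surface. World frame = base frame: x ahead of the robot, y to its left, z up, the work surface at z = 0. Lengths are in m, angles in rad, forces in N, time in s.
With the tool pointing down it reaches from about 0.4 to 0.925 m from the base axis. Payload 3.4 kg.
Tool frame: the origin (TCP) lies where the fingers leave the gripper's body, on its centre line; the fingertips stand 73 mm ahead of it and the grasp point (between the pads) lies 54 mm ahead of it; z points along the fingers, y is the line along which they close (so a half turn about z gives the same grasp; the last joint's range is limited). The gripper opens to 85 mm and grips with 20 to 120 N. Pads are 22 mm wide; open, the fingers measure 114 mm over their backs; the gripper's body (76 mm by 85 mm) begins 54 mm behind the grasp point. The pads swing forward as they close: fully open they stand 13 mm farther back than shut.
Start: joints at [-1.298, 0.307, 1.506, -0, 1.328, -0.073], TCP at [0.195, -0.541, 0.304] pointing down, gripper open.
Joint ranges: [-3.12, 3.12], [-1.05, 2.28], [0.14, 2.33], [-1.42, 4.57], [0.1, 2.73], [-2.68, 2.68]. Speed limits (rad/s): [2.57, 2.57, 3.14, 3.14, 3.14, 3.14].

## Interface

Orientations are given as a unit quaternion [x, y, z, w].
In Python, from cell import env gives the robot as it stands.
- The arm moves only by the shell command python3 -m inch 'ROWS' [FORCE]. ROWS is text: rows parted by semicolons, each of 7 numbers parted by spaces: the turn, a rotation vector about the world's x, y, z in rad, then the shift along the world's x, y, z in mm, then the opening in per cent of the stroke, from 0 (shut) to 100 (fully open). In form: rx ry rz dx dy dz gripper; .... A call has 1 to 20 rows; each row is the pose to reach, as a shift and turn from the pose commanded when the call began; what a row does not reach only later rows make up. A row lasts 1/12 s, in which the tool goes at most 41.7 mm and 7.16 degrees, less where a joint would pass 70% of its speed; a pose out of reach is approached as far as the arm can. A call with a gripper value outside its range is refused whole. The fingers move at their own pace and stop on an object; FORCE is the grip in N (left out, the last holds). Time passes only in rows, so rows that repeat a pose let the fingers close. It gives the time, the measured TCP pose, the force, the opening and the grip force at its end, in the units of the state.
- env.sense(): the state, without advancing time (a new reading comes with each control period).
- env.get_image(name): name is "side" or "top"; returns (picture, depth): 420x560x3 uint8, red, green, blue; 420x560 float32, m along the optical axis (not along the pixel's ray), 0 where there is no reading.
- env.get_calibration(name): a dict with "fov_y" (degrees; the focal length in pixels is half the picture's height over the tangent of half this angle, whatever the lens; pixels are square), "cx", "cy" (the principal point, pixels), "k1" (the pictures are not rectified: a ray, as slopes to the right and down, at radius r is drawn at 1 + k1 r^2 times it, then the intrinsics apply), "T" (4x4, takes a point from camera to world coordinates). Camera axes: x right, y down, z forward; pixel columns grow to the right and rows downward; lengths in m; the calibration is good to about 2 mm. A picture is of the moment at which its call begins. get_calibration takes no time and is no camera call.
- env.job_done(): hands the job in; it is judged then, once.
The state is a dict: "t": time; "q": joint angles; "qd": joint speeds; "joint_efforts": joint torques, N m; "position": TCP position; "tcp_rot": TCP orientation; "force": force on the tool from outside, world axes, zero at the start; "moment": the same for the moment, N m; "gripper_width": finger opening in m; "finger_force": force on a finger pad.
Only numpy, scipy, OpenCV 4.12 (cv2) and the standard library are available. Lean on these libraries where they do the work, as an engineer would, in place of code of your own. Each camera call takes 0.05 s, during which the arm holds its last target. There are 200 camera calls.

## Working session

There is one attempt and no reset: what is moved stays moved. The work goes in short steps, Python scripts to look and compute and a shell command to move; the robot and the scene stay as the last step left them, time stands still between calls to the robot, and variables do not carry over. Pictures are saved under pics/ and viewed, at most 10 in all, crops included, and the job is handed in when it is done.

```bash
mkdir -p pics; ls; cat > h.py <<'E'
import numpy as np, cv2
from cell import env
def save(n,name):
    im,d=env.get_image(n); cv2.imwrite('pics/'+name+'.png',im[:,:,::-1]); np.savez('pics/'+name+'.npz',im=im,d=d); return im,d
def KD(n):
    c=env.get_calibration(n); f=210/np.tan(np.radians(c['fov_y'])/2)
    return np.array([[f,0,c['cx']],[0,f,c['cy']],[0,0,1]]),c['k1'],np.array(c['T'])
def rays(n,uv):
    K,k1,T=KD(n); p=(np.asarray(uv,float).reshape(-1,2)-K[:2,2])/K[0,0]
    s=p.copy()
    for _ in range(30): s=p/(1+k1*(s**2).sum(1,keepdims=True))
    return np.c_[s,np.ones(len(s))],T
def onplane(n,uv,z):
    r,T=rays(n,uv); w=r@T[:3,:3].T; o=T[:3,3]; return o+w*((z-o[2])/w[:,2:3])
def cloud(n,d):
    v,u=np.mgrid[0:420,0:560]; r,T=rays(n,np.c_[u.ravel(),v.ravel()])
    P=(r*d.reshape(-1,1))@T[:3,:3].T+T[:3,3]; return P.reshape(420,560,3)
E
python3 - <<'E'
from h import *
for n in('top','side'): save(n,n+'0'); print(n,KD(n))
s=env.sense(); print(s['t'],s['tcp_rot'],s['force'])
E
```

```text
pics
top (array([[528.61066034,   0.        , 270.99407526],
       [  0.        , 528.61066034, 211.27139695],
       [  0.        ,   0.        ,   1.        ]]), 0.05487740304237036, array([[ 0.02742811, -0.99542647,  0.09150873,  0.44833787],
       [-0.999527  , -0.02603653,  0.01636661, -0.09506265],
       [-0.01390919, -0.09191435, -0.99566977,  1.7172094 ],
       [ 0.        ,  0.        ,  0.        ,  1.        ]]))
side (array([[468.73428324,   0.        , 277.98611588],
       [  0.        , 468.73428324, 207.02386285],
       [  0.        ,   0.        ,   1.        ]]), 0.03264684402336734, array([[-0.80061946, -0.40236073,  0.44397558, -0.00326995],
       [-0.59906451,  0.52342933, -0.60592363,  0.7647696 ],
       [ 0.01141003, -0.75108427, -0.66010775,  1.02969663],
       [ 0.        ,  0.        ,  0.        ,  1.        ]]))
0.1 [ 9.85091527e-01  1.72028777e-01 -8.70432014e-05 -8.80396297e-04] [ 0.3802849  -0.25828561 -0.60604159]
```

View pics/top0.png

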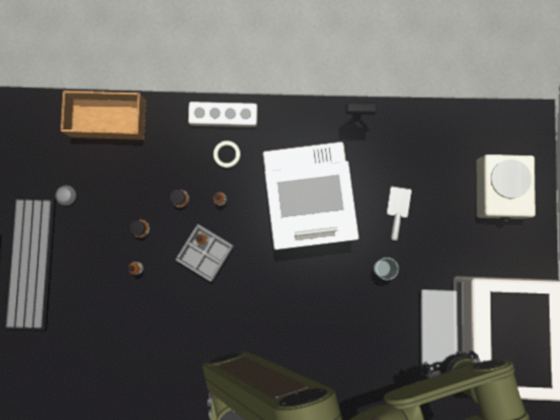

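View pics/side0.png

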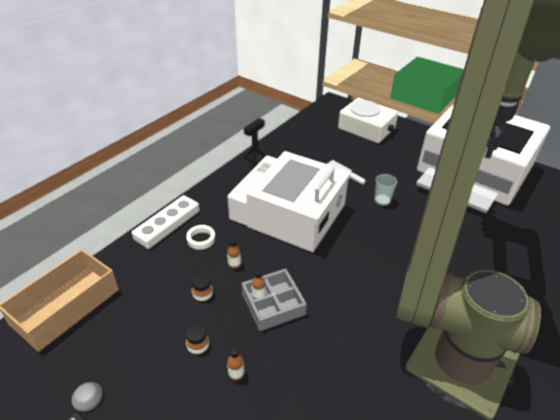

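The top view shows the tall bottles at about (220,199) and (136,268), and the jars at (179,198) and (140,228). The carrier is at (204,252) with the stored bottle in its upper cell at (201,239). The hood handle is at about (316,232). The side view agrees, with bottles at (234,255) and (236,365). Next I'll measure them.

```bash
cat > m.py <<'E'
from h import *
D={n:np.load(f'pics/{n}0.npz') for n in('top','side')}
C={n:cloud(n,D[n]['d']) for n in D}
def near(n,c,r,lo,hi):
    P=C[n]; return P[(np.hypot(P[...,0]-c[0],P[...,1]-c[1])<r)&(P[...,2]>lo)&(P[...,2]<hi)]
for nm,uv in dict(A=(220,199),B=(136,268),S=(201,239),j1=(179,198),j2=(140,228)).items():
    z=.1 if nm in'AB' else .108 if nm=='S' else .055
    c=onplane('top',uv,z)[0]
    print(nm,c.round(3))
    for n in('top','side'):
        q=near(n,c,.035,z-.014 if z>.06 else z-.01,z+.01)
        e=cv2.minEnclosingCircle(q[:,:2].astype(np.float32)) if len(q) else None
        print('  ',n,len(q),q.mean(0).round(4) if len(q) else '',e)
# carrier rim
c=onplane('top',(204,252),.045)[0]
for n in C:
    q=near(n,c,.12,.036,.05); r=cv2.minAreaRect((q[:,:2]*1000).astype(np.float32)); print('carrier',n,len(q),r)
# hood
c=onplane('top',(316,232),.18)[0]; print('handle',c)
for n in C:
    q=near(n,c,.09,.165,.2)
    if len(q)<5: print(n,len(q)); continue
    m=q.mean(0); w,v=np.linalg.eigh(np.cov(q[:,:2].T)); pr=(q[:,:2]-m[:2])@v[:,1]
    print('handle',n,len(q),m.round(4),q[:,2].max(),v[:,1],pr.min(),pr.max())
c=onplane('top',(312,195),.13)[0]
for n in C:
    q=near(n,c,.25,.125,.15); print('shell',n,len(q),cv2.minAreaRect((q[:,:2]*1000).astype(np.float32)),np.median(q[:,2]))
E
python3 m.py
```

```text
A [0.631 0.09  0.1  ]
   top 30 [0.6386 0.1003 0.1006] ((0.6386972069740295, 0.10047931969165802), 0.008947365917265415)
   side 44 [0.6373 0.1032 0.0953] ((0.6381915807723999, 0.10164930671453476), 0.010588185861706734)
B [0.413 0.337 0.1  ]
   top 32 [0.4124 0.3548 0.0998] ((0.4135373830795288, 0.3563063442707062), 0.010190177708864212)
   side 67 [0.41   0.3594 0.0964] ((0.4115719497203827, 0.3574022054672241), 0.009604469873011112)
S [0.506 0.142 0.108]
   top 30 [0.5081 0.1504 0.1077] ((0.5083428621292114, 0.15080194175243378), 0.009248011745512486)
   side 46 [0.5069 0.1546 0.1037] ((0.507116973400116, 0.15299193561077118), 0.009571603499352932)
j1 [0.636 0.225 0.055]
   top 180 [0.6394 0.2318 0.0545] ((0.6399275660514832, 0.23214755952358246), 0.02495657466351986)
   side 227 [0.6373 0.2355 0.0525] ((0.6411344408988953, 0.23450757563114166), 0.026472795754671097)
j2 [0.537 0.343 0.055]
   top 182 [0.5384 0.3533 0.0552] ((0.5393661856651306, 0.35321980714797974), 0.02451372519135475)
   side 290 [0.5362 0.3563 0.053 ] ((0.5371134877204895, 0.35453635454177856), 0.025210699066519737)
carrier top 567 ((465.81378173828125, 142.43490600585938), (132.5108642578125, 131.8502960205078), 60.16680145263672)
carrier side 781 ((464.3410949707031, 142.3581085205078), (134.94386291503906, 137.31268310546875), 60.25823974609375)
handle [ 0.53258097 -0.20217675  0.18      ]
handle top 214 [ 0.5342 -0.2007  0.1856] 0.19566208030224863 [-0.15138233  0.98847529] -0.0629070551884173 0.06297247058740645
handle side 177 [ 0.5299 -0.1915  0.1818] 0.18922787490270843 [-0.12496909  0.99216064] -0.07480385805704368 0.05653526068488106
shell top 6324 ((617.12109375, -189.08364868164062), (237.0373992919922, 253.75306701660156), 8.625579833984375) 0.13821044457531673
shell side 4014 ((615.698486328125, -187.1963348388672), (241.1222381591797, 262.38909912109375), 7.679668426513672) 0.13581218995569638
```

```bash
python3 -m inch '0 0 .705 443 642 0 100;0 0 .705 443 642 0 100;0 0 .705 443 642 0 100;0 0 .705 443 642 0 100;0 0 .705 443 642 0 100;0 0 .705 443 642 0 100;0 0 .705 443 642 0 100;0 0 .705 443 642 0 100;0 0 .705 443 642 0 100;0 0 .705 443 642 0 100;0 0 .705 443 642 0 100;0 0 .705 443 642 0 100;0 0 .705 443 642 0 100;0 0 .705 443 642 0 100;0 0 .705 443 642 0 100;0 0 .705 443 642 0 100;0 0 .705 443 642 0 100;0 0 .705 443 642 0 100;0 0 .705 443 642 0 100;0 0 .705 443 642 0 100' 30
```

```text
t: 1.77
position: [0.6409, 0.1064, 0.3028]
tcp_rot: [0.864, 0.504, 0.002, -0.001]
force: [-0.1, -0.7, 0.1]
gripper_width: 0.0854
finger_force: 0.0
```

```bash
python3 -m inch '0 0 0 0 0 -40 100;0 0 0 0 0 -80 100;0 0 0 0 0 -115 100;0 0 0 0 0 -145 100;0 0 0 0 0 -170 100;0 0 0 0 0 -185 100;0 0 0 0 0 -194 100;0 0 0 0 0 -194 100;0 0 0 0 0 -194 100' 30
python3 - <<'E'
from h import *
s=env.sense();print(s['position'])
save('side','side1')
im=cv2.imread('pics/side1.png')[150:350,150:380]; cv2.imwrite('pics/side1c.png',cv2.resize(im,None,fx=3,fy=3))
E
```

```text
t: 2.52
position: [0.6377, 0.1007, 0.1098]
tcp_rot: [0.865, 0.501, -0.0, -0.0]
force: [-0.3, 0.7, 0.8]
gripper_width: 0.0852
finger_force: 0.0
[0.63774941 0.10067785 0.10983314]
```

View pics/side1c.png

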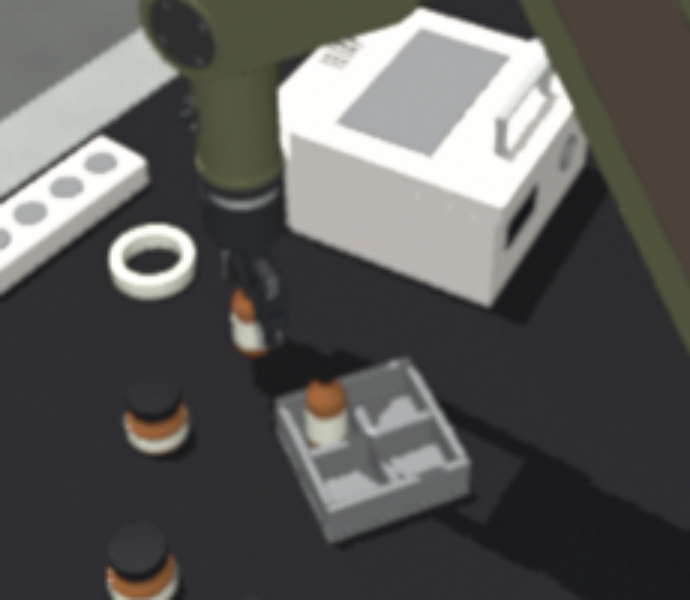

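The crop shows the open gripper around bottle A, which is at about (250,325) in the crop, with a finger on each side. Next I'll close and lift.

```bash
python3 -m inch '0 0 0 0 0 0 20;0 0 0 0 0 0 20;0 0 0 0 0 0 20;0 0 0 0 0 0 20;0 0 0 0 0 0 20;0 0 0 0 0 0 20;0 0 0 0 0 0 20;0 0 0 0 0 0 20;0 0 0 0 0 10 20;0 0 0 0 0 30 20;0 0 0 0 0 60 20;0 0 0 0 0 90 20;0 0 0 0 0 100 20;0 0 0 0 0 100 20' 40; python3 - <<'E'
from h import *
im,d=save('side','side2'); P=cloud('side',d)
# amber pixels of held bottle
hsv=cv2.cvtColor(im,cv2.COLOR_RGB2HSV)
m=(hsv[...,0]<20)&(hsv[...,1]>120)&(hsv[...,2]>60)&(np.hypot(P[...,0]-.638,P[...,1]-.101)<.05)
print(m.sum(),P[m].mean(0),P[m].min(0),P[m].max(0))
E
```

```text
t: 3.73
position: [0.6395, 0.1013, 0.2134]
tcp_rot: [0.865, 0.502, 0.003, 0.001]
force: [0.6, 0.2, -0.8]
gripper_width: 0.0349
finger_force: 40.0
40 [0.63704696 0.11568418 0.15473317] [0.62337865 0.0992016  0.10255134] [0.65826951 0.12925805 0.2060216 ]
```

```bash
python3 -m inch '0 0 0 -20 0 10 20;0 0 0 -50 0 15 20;0 0 0 -80 0 15 20;0 0 0 -110 0 15 20;0 0 0 -135 0 15 20;0 0 0 -152 0 15 20;0 0 0 -162 -1 15 20;0 0 0 -162 -1 15 20;0 0 0 -162 -1 15 20;0 0 0 -162 -1 10 20;0 0 0 -162 -1 -5 20;0 0 0 -162 -1 -25 20;0 0 0 -162 -1 -40 20;0 0 0 -162 -1 -40 20;0 0 0 -162 -1 -40 20'; python3 - <<'E'
from h import *
im,d=save('side','side3')
cv2.imwrite('pics/side3c.png',cv2.resize(im[180:350,180:380,::-1],None,fx=3.5,fy=3.5))
E
```

```text
t: 5.03
position: [0.4765, 0.1, 0.1688]
tcp_rot: [0.865, 0.501, -0.001, -0.0]
force: [-0.3, -1.1, -2.0]
gripper_width: 0.0344
finger_force: 40.1
```

View pics/side3c.png

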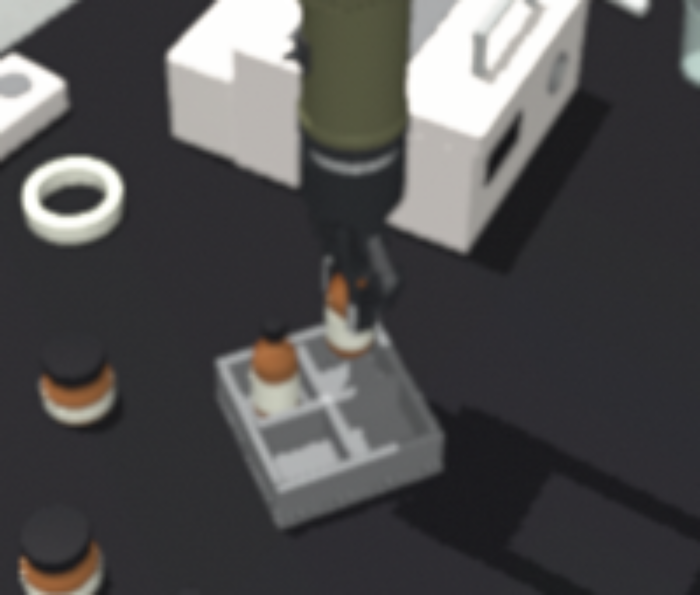

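The held bottle, at about (350,320) in the crop, hangs upright above the free cell to the right of the stored bottle. I'll lower it in steps and check the force before releasing.

```bash
python3 -m inch '0 0 0 0 0 -10 20;0 0 0 0 0 -22 20;0 0 0 0 0 -33 20;0 0 0 0 0 -41 20;0 0 0 0 0 -46 20;0 0 0 0 0 -49 20;0 0 0 0 0 -49 20;0 0 0 0 0 -49 20'
```

```text
t: 5.75
position: [0.4763, 0.1001, 0.1212]
tcp_rot: [0.865, 0.502, 0.0, 0.0]
force: [0.1, 0.5, -1.3]
gripper_width: 0.0348
finger_force: 40.1
```

```bash
python3 -m inch '0 0 0 0 0 -2 20;0 0 0 0 0 -2 20;0 0 0 0 0 -2 45;0 0 0 0 0 -2 50;0 0 0 0 0 -2 60;0 0 0 0 0 -2 70;0 0 0 0 0 -2 70;0 0 0 0 0 -2 70;0 0 0 0 0 8 70;0 0 0 0 0 30 70;0 0 0 0 0 60 70;0 0 0 0 0 100 70;0 0 0 0 0 130 70;0 0 0 0 0 139 70;0 0 0 0 0 139 70'; python3 - <<'E'
from h import *
im,d=save('side','side4'); P=cloud('side',d)
q=P[(np.hypot(P[...,0]-.4765,P[...,1]-.1)<.03)&(P[...,2]>.094)&(P[...,2]<.118)]
print(len(q),q.mean(0),q[:,2].max())
E
```

```text
t: 7.0
position: [0.4775, 0.1002, 0.2628]
tcp_rot: [0.865, 0.502, 0.003, 0.001]
force: [0.3, 0.1, 0.6]
gripper_width: 0.0598
finger_force: 0.0
49 [0.47568175 0.10252745 0.10355971] 0.10995977429907733
```

```bash
python3 -m inch '0 0 1.571 -64 256 0 100;0 0 1.571 -64 256 0 100;0 0 1.571 -64 256 0 100;0 0 1.571 -64 256 0 100;0 0 1.571 -64 256 0 100;0 0 1.571 -64 256 0 100;0 0 1.571 -64 256 0 100;0 0 1.571 -64 256 0 100;0 0 1.571 -64 256 0 100;0 0 1.571 -64 256 0 100;0 0 1.571 -64 256 0 100;0 0 1.571 -64 256 0 100;0 0 1.571 -64 256 0 100;0 0 1.571 -64 256 0 100;0 0 1.571 -64 256 0 100;0 0 1.571 -64 256 0 100'; python3 -m inch '0 0 0 0 0 -35 100;0 0 0 0 0 -70 100;0 0 0 0 0 -100 100;0 0 0 0 0 -125 100;0 0 0 0 0 -142 100;0 0 0 0 0 -150 100;0 0 0 0 0 -150 100;0 0 0 0 0 -150 100'
```

```text
t: 8.38
position: [0.4113, 0.3556, 0.2584]
tcp_rot: [0.258, 0.966, -0.001, -0.001]
force: [0.2, 0.9, 0.3]
gripper_width: 0.0853
finger_force: 0.0
t: 9.05
position: [0.412, 0.3561, 0.1098]
tcp_rot: [0.257, 0.966, -0.0, -0.0]
force: [0.4, 0.4, 1.0]
gripper_width: 0.0853
finger_force: 0.0
```

```bash
python3 -m inch '0 0 0 0 0 0 20;0 0 0 0 0 0 20;0 0 0 0 0 0 20;0 0 0 0 0 0 20;0 0 0 0 0 0 20;0 0 0 0 0 0 20;0 0 0 0 0 0 20;0 0 0 0 0 0 20;0 0 0 0 0 10 20;0 0 0 0 0 30 20;0 0 0 0 0 60 20;0 0 0 0 0 90 20;0 0 0 0 0 110 20;0 0 0 0 0 110 20' 40;  python3 -m inch '0 0 0 4 -15 0 20;0 0 0 11 -45 0 20;0 0 0 19 -80 0 20;0 0 0 27 -110 0 20;0 0 0 34 -140 0 20;0 0 0 39 -160 0 20;0 0 0 41 -171 0 20;0 0 0 41 -171 0 20;0 0 0 41 -171 -10 20;0 0 0 41 -171 -30 20;0 0 0 41 -171 -45 20;0 0 0 41 -171 -50 20;0 0 0 41 -171 -50 20;0 0 0 41 -171 -50 20'; python3 - <<'E'
from h import *
for n in('side','top'): save(n,n+'5')
a=cv2.imread('pics/side5.png')[190:350,180:380]; b=cv2.imread('pics/top5.png')[190:350,120:320]
cv2.imwrite('pics/b5.png',cv2.resize(np.hstack([a,b]),None,fx=2,fy=2))
E
```

```text
t: 10.22
position: [0.4139, 0.3576, 0.2252]
tcp_rot: [0.257, 0.966, 0.004, 0.003]
force: [1.2, 0.4, -1.3]
gripper_width: 0.0343
finger_force: 40.5
t: 11.38
position: [0.4527, 0.1858, 0.1698]
tcp_rot: [0.257, 0.967, -0.0, -0.0]
force: [0.2, -0.2, -0.9]
gripper_width: 0.0341
finger_force: 40.4
```

View pics/b5.png

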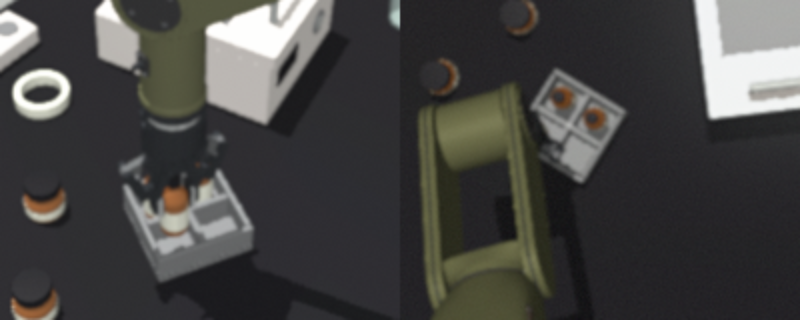

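The left half (side view) shows bottle B held upright over the left-front cell, at about (175,205). The right half (top view) shows the stored bottle and bottle A in their cells, at (562,97) and (596,118). I'll lower B now.

```bash
python3 -m inch '0 0 0 0 0 -10 20;0 0 0 0 0 -22 20;0 0 0 0 0 -33 20;0 0 0 0 0 -41 20;0 0 0 0 0 -46 20;0 0 0 0 0 -49 20;0 0 0 0 0 -49 20;0 0 0 0 0 -51 20;0 0 0 0 0 -51 20'
```

```text
t: 12.23
position: [0.4533, 0.1852, 0.1192]
tcp_rot: [0.257, 0.966, 0.0, 0.0]
force: [0.4, -0.4, -1.6]
gripper_width: 0.0342
finger_force: 40.4
```

```bash
python3 -m inch '0 0 0 0 0 0 45;0 0 0 0 0 0 50;0 0 0 0 0 0 60;0 0 0 0 0 0 70;0 0 0 0 0 0 70;0 0 0 0 0 0 70;0 0 0 0 0 10 70;0 0 0 0 0 30 70;0 0 0 0 0 60 70;0 0 0 0 0 100 70;0 0 0 0 0 140 70;0 0 0 0 0 180 70;0 0 0 0 0 180 70;0 0 0 0 0 180 70'; python3 - <<'E'
from h import *
im,d=save('side','side6'); P=cloud('side',d)
for c in((.4765,.1),(.453,.185),(.508,.152)):
    q=P[(np.hypot(P[...,0]-c[0],P[...,1]-c[1])<.03)&(P[...,2]>.094)&(P[...,2]<.118)]
    print(len(q),q.mean(0),q[:,2].max())
q=P[(np.hypot(P[...,0]-.465,P[...,1]-.142)<.12)&(P[...,2]>.036)&(P[...,2]<.05)]; print(cv2.minAreaRect((q[:,:2]*1000).astype(np.float32)))
E
```

```text
t: 13.4
position: [0.4543, 0.1855, 0.3018]
tcp_rot: [0.257, 0.966, 0.002, 0.003]
force: [-1.4, -0.6, -0.3]
gripper_width: 0.0599
finger_force: 0.0
48 [0.47575605 0.10252122 0.10384191] 0.10974415841038909
53 [0.45094119 0.18970034 0.10367882] 0.1100930013197523
45 [0.50681142 0.1548223  0.10412859] 0.10887668749580404
((465.2451477050781, 141.8145294189453), (135.04452514648438, 137.63597106933594), 60.587093353271484)
```

Both bottles stand in their cells and the carrier hasn't moved. Next I'll move above the handle, which is at about (0.534, -0.2005) with a yaw of 8.65°.

```bash
python3 -m inch '0 0 -.9 81 -385 0 80;0 0 -.9 81 -385 0 80;0 0 -.9 81 -385 0 80;0 0 -.9 81 -385 0 80;0 0 -.9 81 -385 0 80;0 0 -.9 81 -385 0 80;0 0 -.9 81 -385 0 80;0 0 -.9 81 -385 0 80;0 0 -.9 81 -385 0 80;0 0 -.9 81 -385 0 80;0 0 -.9 81 -385 0 80;0 0 -.9 81 -385 0 80;0 0 -.9 81 -385 0 80;0 0 -.9 81 -385 0 80;0 0 -.9 81 -385 0 80'; python3 -m inch '0 0 0 0 0 -20 80;0 0 0 0 0 -40 80;0 0 0 0 0 -58 80;0 0 0 0 0 -67 80;0 0 0 0 0 -67 80;0 0 0 0 0 -67 80'; python3 - <<'E'
from h import *
for n in('side','top'): save(n,n+'7')
a=cv2.imread('pics/side7.png')[100:260,220:420]; b=cv2.imread('pics/top7.png')[130:290,220:420]
cv2.imwrite('pics/b7.png',cv2.resize(np.hstack([a,b]),None,fx=2,fy=2))
E
```

```text
t: 14.7
position: [0.5334, -0.1984, 0.2985]
tcp_rot: [0.651, 0.759, -0.0, -0.001]
force: [-0.3, 0.0, 0.2]
gripper_width: 0.068
finger_force: 0.0
t: 15.2
position: [0.5339, -0.1993, 0.232]
tcp_rot: [0.651, 0.759, -0.0, -0.0]
force: [0.4, 0.3, -0.0]
gripper_width: 0.0686
finger_force: 0.0
```

View pics/b7.png

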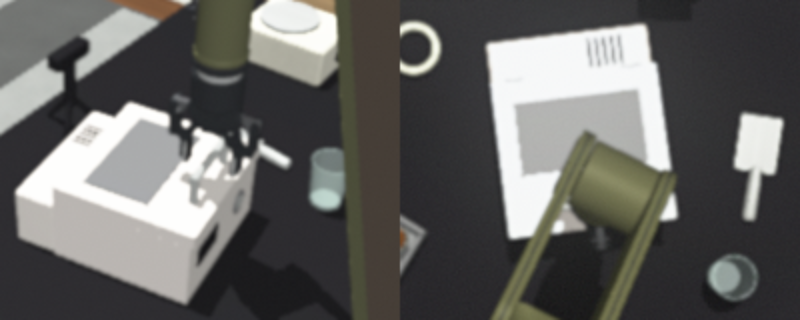

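The fingers straddle the handle, front and back, at about (210,160) in the left half, so I'll close on the bar.

```bash
python3 -m inch '0 0 0 0 0 0 0;0 0 0 0 0 0 0;0 0 0 0 0 0 0;0 0 0 0 0 0 0;0 0 0 0 0 0 0;0 0 0 0 0 0 0;0 0 0 0 0 0 0;0 0 0 0 0 0 0;0 0 0 0 0 0 0;0 0 0 0 0 0 0;0 0 0 0 0 0 0;0 0 0 0 0 0 0' 50; python3 - <<'E'
import numpy as np
a=np.array([np.cos(.151),np.sin(.151)])
for th in (0,8,16,24,32,40,48,54,58,50,44,42):
    p=205.5*np.array([-np.cos(np.radians(18.435+th)),np.sin(np.radians(18.435+th))])-[-195,65]
    print(th,(a*p[0]).round(0),p[1].round(0))
E
```

```text
t: 16.3
position: [0.5351, -0.2, 0.2325]
tcp_rot: [0.652, 0.758, 0.001, 0.001]
force: [5.3, 1.0, 1.3]
gripper_width: 0.0119
finger_force: 48.7
0 [0. 0.] -0.0
8 [11.  2.] 26.0
16 [25.  4.] 51.0
24 [43.  7.] 74.0
32 [63. 10.] 93.0
40 [86. 13.] 110.0
48 [112.  17.] 123.0
54 [131.  20.] 131.0
58 [145.  22.] 135.0
50 [118.  18.] 126.0
44 [99. 15.] 117.0
42 [93. 14.] 114.0
```

```bash
python3 -m inch '0 0 0 3 0 6 0;0 0 0 7 1 13 0;0 0 0 12 2 26 0;0 0 0 18 3 39 0;0 0 0 26 4 51 0;0 0 0 34 5 63 0;0 0 0 44 7 74 0;0 0 0 53 8 84 0;0 0 0 64 10 93 0;0 0 0 75 11 102 0;0 0 0 87 13 110 0;0 0 0 87 13 110 0;0 0 0 87 13 110 0'; python3 - <<'E'
from h import *
save('side','side8'); s=env.sense(); print(s['force'],s['q'])
a=cv2.imread('pics/side8.png')[60:260,180:430]; cv2.imwrite('pics/s8.png',cv2.resize(a,None,fx=3,fy=3))
E
```

```text
t: 17.38
position: [0.6189, -0.1874, 0.3445]
tcp_rot: [0.652, 0.758, -0.002, -0.001]
force: [-8.0, -1.0, 9.2]
gripper_width: 0.0118
finger_force: 50.3
[-7.81833459  0.94278771  9.24162119] [-0.35806059  0.38339342  1.28412169 -0.00317006  1.47732453 -0.50851696]
```

View pics/s8.png

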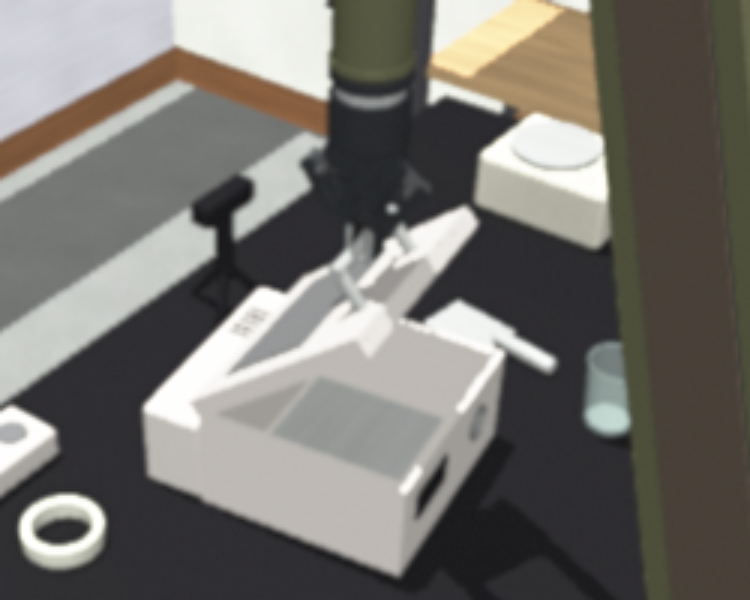

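The hood is up about 40° and held at the bar, around (370,245) in the crop. I'll continue past the balance point and measure the angle from the depth picture.

```bash
python3 -m inch '0 0 0 5 1 6 0;0 0 0 11 2 9 0;0 0 0 17 3 12 0;0 0 0 23 4 15 0;0 0 0 30 5 18 0;0 0 0 37 6 21 0;0 0 0 44 7 23 0;0 0 0 50 8 25 0;0 0 0 50 8 25 0;0 0 0 50 8 25 0'; cat > ang.py <<'E'
from h import *
import sys
a=np.array([np.cos(.151),np.sin(.151)]); b=np.array([-a[1],a[0]]); H=np.array([.727,-.1714])
s=env.sense(); p=np.array(s['position']); x=(p[:2]-H)@a; z=p[2]-.051-.1155
print('tool angle',np.degrees(np.arctan2(z,-x))-18.435,'radius',np.hypot(x,z)*1e3,s['force'])
for n in('side','top'):
    im,d=save(n,n+sys.argv[1]); P=cloud(n,d)[d>0]; q=P[:,:2]-H; X=q@a; Y=q@b; Z=P[:,2]-.1155
    # hood sides' strips (|y| 70..120): top face = upper edge points
    m=(np.abs(Y)>.07)&(np.abs(Y)<.122)&(X<-.02)&(X>-.24)&(Z>.03)&(np.hypot(X,Z)<.25)
    ang=np.degrees(np.arctan2(Z[m],-X[m])); r=np.hypot(X[m],Z[m])
    # plane 22 mm above the hinge line: perpendicular offset of top face known -> theta = ang - asin(.022/r)
    th=ang-np.degrees(np.arcsin(.022/r)); k=r>.1
    print(n,m.sum(),np.percentile(th[k],[10,50,75,90]) if k.any() else '')
E
python3 ang.py 9
```

```text
t: 18.27
position: [0.6715, -0.1793, 0.369]
tcp_rot: [0.652, 0.758, -0.0, 0.001]
force: [-3.3, -1.3, 6.9]
gripper_width: 0.0123
finger_force: 52.4
tool angle 56.08672714362119 radius 210.15171791224464 [-3.30582645 -1.31836847  6.86734476]
side 245 [50.54477042 53.3040514  54.82986098 55.34159291]
top 749 [51.90583182 55.22354294 55.66409234 56.07285468]
```

About 55° by both the camera and the tool position, so it is past the 49° balance point. I'll ease back to about 42°.

```bash
python3 -m inch '0 0 0 -3 0 -1 0;0 0 0 -7 -1 -2 0;0 0 0 -13 -2 -4 0;0 0 0 -19 -3 -7 0;0 0 0 -25 -4 -9 0;0 0 0 -31 -5 -12 0;0 0 0 -37 -6 -15 0;0 0 0 -42 -6 -17 0;0 0 0 -45 -7 -19 0;0 0 0 -45 -7 -19 0;0 0 0 -45 -7 -19 0;0 0 0 -45 -7 -19 0;0 0 0 -45 -7 -19 0;0 0 0 -45 -7 -19 0'; python3 ang.py 10;  python3 - <<'E'
from h import *
P=cloud('side',np.load('pics/side10.npz')['d'])
for c in((.4765,.1),(.453,.185),(.508,.152)):
    q=P[(np.hypot(P[...,0]-c[0],P[...,1]-c[1])<.03)&(P[...,2]>.094)&(P[...,2]<.118)]; print(len(q),q.mean(0))
a=cv2.imread('pics/side10.png'); b=cv2.imread('pics/top10.png')
cv2.imwrite('pics/f.png',cv2.resize(np.hstack([a[60:340,150:420],b[120:400,110:380]]),None,fx=1.45,fy=1.45))
E
```

```text
t: 19.53
position: [0.6256, -0.1863, 0.3486]
tcp_rot: [0.652, 0.758, -0.0, 0.0]
force: [-3.3, -2.2, 5.6]
gripper_width: 0.0123
finger_force: 52.9
tool angle 42.202004880874085 radius 208.95365862922057 [-3.28258605 -2.24799302  5.64648155]
side 569 [36.93353042 40.8371458  41.06352982 41.38654243]
top 983 [38.64226776 41.26223095 41.84528922 42.42042702]
47 [0.47588708 0.10233719 0.1032722 ]
53 [0.45070557 0.18939739 0.1034819 ]
46 [0.50695037 0.15493552 0.10399599]
```

View pics/f.png

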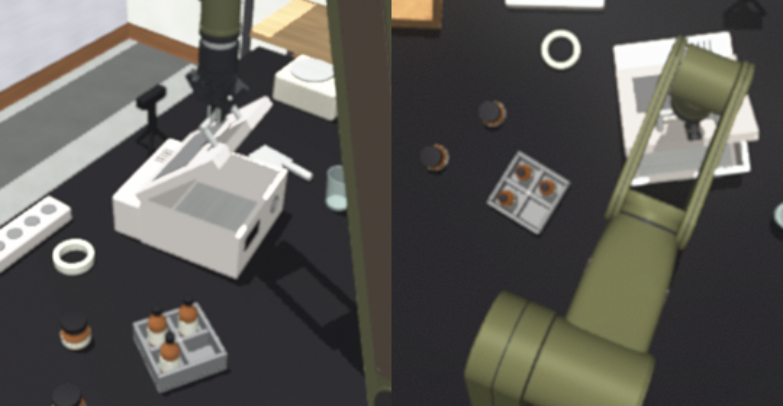

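The hood is held at about 41°, roughly 7° below balance, with the bar in the gripper at about (212,130). All three bottles stand in the carrier at about (180,345), and the bystanders look undisturbed. I'll hand it in.

```bash
python3 -c "
from cell import env
print(env.job_done())"
```

```text
the job is handed in; nothing more can be done
None
```

Both bottles are standing in free carrier cells, and the hood was lifted to about 55°, eased back to about 41° (roughly 7° below balance) and is still held there; the job is handed in.

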